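Walk the corridor torch end over end back to its mat

TASK

The power is back and the heavy silver torch still stands on its tail on the shelf, pointing at the ceiling: park it lens down on its black rubber mat again by walking it end over end, without lifting it clear of the shelf. Tip it down gently towards the mat until it lies with its lens end at the mat, let go of it, then take it afresh and tip it up over its lens end until it stands steady on its lens, with the whole lens end on the mat. Do not let it fall, and leave the first-aid box, saucer, plug adaptor and bottle opener where they are.

Things in the scene. Friction and masses are not known exactly. Their poses are not given: they have to be found in the camera images.
- torch_centre (a point): Silver aluminium torch, 185 mm long, about 0.6 kg, hard and rigid; this point is on its axis, half-way along. Its z axis runs along the torch towards the lens (up at the start). From the tail: octagonal tail cap 40 mm long, 44 mm across flats; round barrel 85 mm, 40 mm in diameter; a 12 mm cone; octagonal head 48 mm long, 54 mm across flats, ending in the lens rim.
- torch_tail (a point): Centre of the torch's flat tail end, 92.5 mm from torch_centre along its -z; axes as torch_centre. It stands on this end at the start, on the shelf (height 0). Two of each octagon's eight flats face along the torch's own x axis; lying down, it rests on flats of the head and tail cap and does not roll, its tail's axis 22 mm up.
- torch_lens (a point): Centre of the torch's flat lens end, level with its rim, 92.5 mm from torch_centre along its +z; axes as torch_centre. The torch stands firmly on this rim too.
- mat: Black ribbed rubber mat with a yellow edge line, 120 by 120 mm, 3 mm thick, fixed flat on the shelf; origin at the centre of its underside (height 0), x and y along its edges. Its centre is 0.22 to 0.25 m from the standing torch: about one walk straight towards it (half tail 22 + length 185 + half head 27 = 234 mm).
- first_aid_box: Red plastic first-aid box with steel spring clips and a white cross, 120 by 180 mm, 64 mm high, loose; origin at the centre of its underside. Leave it alone.
- saucer: White ceramic saucer, 144 mm across, 18 mm high, loose; origin at the centre of its underside. Leave it alone.
- plug_adaptor: Black plastic plug adaptor, 56 by 64 mm, 39 mm high, brass pins on its -x side, loose; origin at the centre of its underside. Leave it alone.
- bottle_opener: Flat stainless steel bottle opener, 163 mm long, 40 mm wide at its head, 4 mm thick, lying flat; origin near its middle, underside. Leave it alone.

How it is judged:
By the outcome, as a careful person would: the job done as asked, in the order asked, and still so for the second after the job is handed in, with the robot touching nothing.
It also fails if it takes over 59 s, if anything falls off the work surface, if the arm or the gripper's body presses on something with over 40 N, if the wrist force passes 120 N, or if a joint passes its speed limit or range.

ROBOT

A 6-joint arm with a two-finger parallel gripper is mounted at the origin on the work surface. World frame = base frame: x ahead of the robot, y to its left, z up, the work surface at z = 0. Lengths are in m, angles in rad, forces in N, time in s.
With the tool pointing down it reaches from about 0.3 to 0.775 m from the base axis. Payload 14.6 kg.
Tool frame: the origin (TCP) lies at the very end of the fingers, on their centre line; the grasp point (between the pads) lies 19 mm behind it; z points along the fingers, y is the line along which they close (so a half turn about z gives the same grasp; the last joint's range is limited). The gripper opens to 94 mm and grips with 3 to 60 N. Pads are 16 mm wide; open, the fingers measure 119 mm over their backs; the gripper's body (75 mm by 177 mm) begins 78 mm behind the grasp point.
Start: joints at [-1.408, 0.3, 1.521, -0, 1.321, -0.067], TCP at [0.125, -0.536, 0.205] pointing down, gripper open.
Joint ranges: [-3.03, 3.03], [-0.79, 2.21], [0.23, 2.52], [-1.04, 4.18], [0, 3.07], [-2.55, 2.55]. Speed limits (rad/s): [2.22, 2.22, 2.57, 3.14, 3.14, 3.14].

INTERFACE

Orientations are given as [roll, pitch, yaw] about the fixed x, y, z axes, in that order (R = Rz(yaw) Ry(pitch) Rx(roll)).
In Python, from station import ctrl gives the robot as it stands.
- The arm moves only by the tool move_arm, never from a script. Its argument "increments" is a list of rows, each a list of 7 numbers: the opening, from 0 (shut) to 1 (fully open), then the shift along the tool's x, y, z in units of 50 mm (1.0 is 50 mm), then the turn, a rotation vector about the tool's x, y, z in rad. In form: [[claw, tx, ty, tz, rx, ry, rz], ...]. A call has 1 to 20 rows; each row shifts and turns the commanded pose from where the row before left it, along the tool's axes as they then stand; what a row does not reach is not made up. A row lasts 1/10 s, in which the tool goes at most 50 mm and 8.59 degrees, less where a joint would pass 70% of its speed; a pose out of reach is approached as far as the arm can. A call is refused whole if a number of a shift passes 1 or a number of a turn 0.15, either way. A call with a gripper value outside its range is refused whole. The fingers move at their own pace and stop on an object; "force" is the grip in N (left out, the last holds). Time passes only in rows, so rows that do not move let the fingers close. It gives the time, the measured TCP pose, the force, the opening and the grip force at its end, in the units of the state.
- ctrl.get_obs(): the state, without advancing time (a new reading comes with each control period).
- ctrl.camera(name): name is "scene" or "top"; returns a dict with "color" (384x512x3 uint8, blue, green, red), "K" (3x3 intrinsics, pixels), "distortion" ([k1, k2, p1, p2, k3] as OpenCV has them; the pictures are not rectified), "pose" (4x4, takes a point from camera to world coordinates). Camera axes: x right, y down, z forward; pixel columns grow to the right and rows downward; lengths in m; the calibration is good to about 2 mm. A picture is of the moment at which its call begins. There is no depth.
- ctrl.hand_in(): hands the job in; it is judged then, once.
Trained networks look in a picture, given as the dict that the camera call returned (one of the last four; its "shot" number tells which), for a name from the list of things; names that differ only in an ending like _2 or _b are one class to them, and where a whole thing is asked for, a point or a joint stands for the part that bears it (a point fixed in the world has none). Each returns a list of dicts, best first, with "conf" (0 to 1); they miss things now and then, are a little off and sometimes report something else, mostly with a low value. They report only what shows in the picture. A call takes as long as a camera call.
- ctrl.cut_out(name, picture): "mask" (384x512 bool, what is visible of it) and "centre" ([row, column] in pixels, amid what is visible of it).
The state is a dict: "time_s": time; "qpos": joint angles; "joint_vel": joint speeds; "tau": joint torques, N m; "ee_pos": TCP position; "eef_rot": TCP orientation; "force": force on the tool from outside, world axes, zero at the start; "moment": the same for the moment, N m; "grip_width": finger opening in m; "grip_force": force on a finger pad.
Only numpy, scipy, OpenCV 4.12 (cv2) and the standard library are available. Lean on these libraries where they do the work, as an engineer would, in place of code of your own. Each camera call takes 0.05 s, during which the arm holds its last target. There are 200 camera calls.

## Working session

There is one attempt and no reset: what is moved stays moved. The work goes in short steps, Python scripts to look and compute and a tool call to move; the robot and the scene stay as the last step left them, time stands still between calls to the robot, and variables do not carry over. Pictures are saved under pics/ and viewed, at most 10 in all, crops included, and the job is handed in when it is done.

Besides the shell and the picture viewer there is one more tool, called as name(argument=value, ...) on one line, values as JSON. move_arm: Moves the arm, as the interface text tells. Its arguments: {"type":"object","properties":{"increments":{"type":"array","items":{"type":"array","items":{"type":"number"}}},"force":{"type":"number"}},"required":["increments"]}

```bash
mkdir -p pics
cat > h.py <<'E'
import numpy as np, cv2
from station import ctrl
from scipy.spatial.transform import Rotation as R
def ray(p,uv,z):
    d=cv2.undistortPoints(np.array([[uv]],float),p["K"],np.array(p["distortion"],float))[0,0]
    T=np.array(p["pose"]); v=T[:3,:3]@[d[0],d[1],1]; o=T[:3,3]
    return o+v*(z-o[2])/v[2]
def proj(p,X):
    T=np.linalg.inv(np.array(p["pose"])); 
    return cv2.projectPoints(np.array(X,float).reshape(-1,1,3),cv2.Rodrigues(T[:3,:3])[0],T[:3,3],np.array(p["K"],float),np.array(p["distortion"],float))[0][:,0]
E
python3 - <<'E'
from h import *
ps={n:ctrl.camera(n) for n in("scene","top")}
cv2.imwrite("pics/a.png",np.vstack([cv2.resize(ps[n]["color"],None,fx=.78,fy=.78) for n in ps]))
for n,p in ps.items():
    print(n,np.round(p["pose"],3).tolist())
    for t in ["torch_lens","torch_centre","mat","first_aid_box","saucer","plug_adaptor","bottle_opener"]:
        for c in ctrl.cut_out(t,p)[:2]:
            m=c["mask"]; ys,xs=np.nonzero(m)
            q=cv2.boxPoints(cv2.minAreaRect(np.c_[xs,ys].astype(np.float32)))
            z=0.003 if t=="mat" else 0
            print(t,round(c["conf"],2),np.round(c["centre"]),[np.round(ray(p,k,z)[:2],3).tolist() for k in q], np.round(q).tolist())
o=ctrl.get_obs();print(o)
E
```

```text
scene [[-0.491, 0.631, -0.601, 1.528], [0.871, 0.351, -0.343, 0.499], [-0.005, -0.692, -0.722, 1.188], [0.0, 0.0, 0.0, 1.0]]
torch_lens 0.95 [191. 309.] [[0.548, 0.133], [0.308, 0.055], [0.29, 0.121], [0.53, 0.193]] [[297.0, 213.0], [304.0, 167.0], [321.0, 170.0], [313.0, 216.0]]
torch_centre 0.76 [190. 308.] [[0.319, 0.05], [0.286, 0.111], [0.509, 0.206], [0.539, 0.151]] [[302.0, 168.0], [319.0, 168.0], [319.0, 213.0], [302.0, 213.0]]
mat 0.7 [188. 249.] [[0.584, -0.131], [0.452, -0.161], [0.463, -0.014], [0.591, 0.007]] [[230.0, 193.0], [240.0, 170.0], [271.0, 184.0], [261.0, 207.0]]
first_aid_box 0.57 [163. 162.] [[0.592, -0.587], [0.42, -0.533], [0.574, -0.313], [0.725, -0.371]] [[136.0, 157.0], [171.0, 138.0], [192.0, 176.0], [157.0, 195.0]]
saucer 0.6 [259. 277.] [[0.735, 0.063], [0.664, 0.19], [0.79, 0.249], [0.856, 0.13]] [[255.0, 241.0], [297.0, 241.0], [297.0, 275.0], [255.0, 275.0]]
saucer 0.48 [188. 308.] [[0.548, 0.133], [0.307, 0.054], [0.289, 0.121], [0.53, 0.192]] [[296.0, 213.0], [304.0, 167.0], [321.0, 169.0], [313.0, 216.0]]
plug_adaptor 0.78 [223. 200.] [[0.757, -
[... 1499 characters left out ...]
5.0, 169.0], [196.0, 169.0]]
{'time_s': 0.8, 'qpos': array([-1.40758339e+00,  2.99925020e-01,  1.52095689e+00,  1.91384611e-05,
        1.32069023e+00, -6.66082044e-02]), 'joint_vel': array([-0.00168727,  0.00056726,  0.00070879, -0.0012995 , -0.00032128,
       -0.00055761]), 'tau': array([ 2.65190582e-03, -5.31623805e+01, -3.52908826e+01,  7.08597712e-02,
        2.12293019e-02, -4.48743856e-05]), 'ee_pos': array([ 0.12529128, -0.53555026,  0.20545011]), 'eef_rot': array([ 3.14157095e+00, -1.71364307e-05,  2.29816403e-01]), 'force': array([-0.36697818,  0.31233738,  0.58237229]), 'moment': array([ 0.0067246 , -0.00126376,  0.02041274]), 'grip_force': 0.0, 'grip_width': 0.09386280862231672}
```

View pics/a.png

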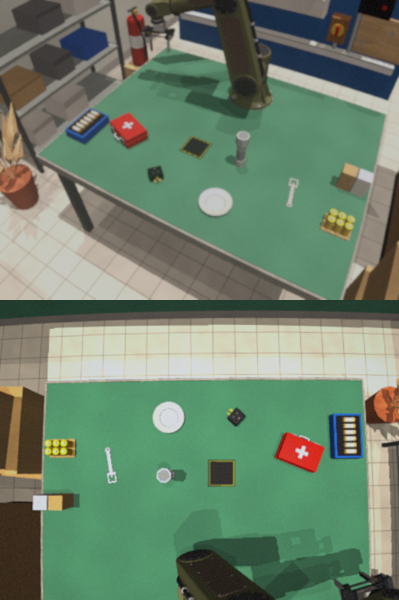

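The scene and top pictures show the torch standing at about (209,224) in the top view and the mat at (284,221). The way between them is clear along -y, with the saucer and adaptor farther out at x > 0.7. Next I'll fit the exact positions.

```bash
cat >> h.py <<'E'
from scipy.optimize import minimize
def torch_pts(T,lim=None):
    P=[]
    a8=np.pi/8+np.arange(8)*np.pi/4; a=np.arange(32)*np.pi/16
    for z,r,an in [(0,.022/np.cos(np.pi/8),a8),(.04,.022/np.cos(np.pi/8),a8),(.125,.02,a),(.137,.027/np.cos(np.pi/8),a8),(.185,.027/np.cos(np.pi/8),a8)]:
        P.append(np.c_[r*np.cos(an),r*np.sin(an),np.full(len(an),z-.0925)])
    return [q@T[:3,:3].T+T[:3,3] for q in P]
def sil(p,T,S=4):
    m=np.zeros((384*S,512*S),np.uint8); L=torch_pts(T)
    for a,b in zip(L[:-1],L[1:]):
        u=proj(p,np.r_[a,b]); cv2.fillConvexPoly(m,cv2.convexHull(np.round((u+.5)*S).astype(np.int32)),1)
    return m>0
def iou(p,T,M):
    s=sil(p,T); M=np.repeat(np.repeat(M,4,0),4,1); return (s&M).sum()/(s|M).sum()
E
python3 - <<'E'
from h import *
ps=[ctrl.camera(n) for n in("scene","top")]
Ms=[ctrl.cut_out("torch_centre",p)[0]["mask"] for p in ps]
def T(v):
    t=np.eye(4); t[:3,:3]=R.from_euler('z',v[2]).as_matrix(); t[:3,3]=[v[0],v[1],.0925]; return t
f=lambda v:-sum(iou(p,T(v),M) for p,M in zip(ps,Ms))
r=minimize(f,[.512,.155,0.],method="Nelder-Mead",options=dict(initial_simplex=[[.5,.15,0],[.52,.15,0],[.5,.165,0],[.5,.15,.3]],maxiter=80))
print(r.x,r.fun)
for p,M in zip(ps,Ms):
    g=minimize(lambda v:-iou(p,T([*v,0]),M),r.x[:2],method="Nelder-Mead",options=dict(initial_simplex=[r.x[:2],r.x[:2]+[.01,0],r.x[:2]+[0,.01]],maxiter=50));print(g.x,g.fun)
    M=ctrl.cut_out("mat",p)[0]["mask"]
    def mf(v):
        c,s=np.cos(v[2]),np.sin(v[2]); q=np.array([[.06,.06],[-.06,.06],[-.06,-.06],[.06,-.06]])@np.array([[c,s],[-s,c]])+v[:2]
        m=np.zeros((1536,2048),np.uint8); cv2.fillConvexPoly(m,np.round((proj(p,np.c_[q,np.full(4,.003)])+.5)*4).astype(np.int32),1)
        N=np.repeat(np.repeat(M,4,0),4,1); return -((m>0)&N).sum()/((m>0)|N).sum()
    print("mat",min((minimize(mf,[.522,-.079,y],method="Nelder-Mead",options=dict(initial_simplex=[[.522,-.079,y],[.53,-.079,y],[.522,-.07,y],[.522,-.079,y+.15]],maxiter=70)) for y in (-.1,.05)),key=lambda o:o.fun).x)
a=cv2.resize(ps[0]["color"][150:230,210:340],None,fx=5,fy=5,interpolation=cv2.INTER_CUBIC)[:, :400]
a=cv2.resize(ps[0]["color"][155:225,220:340],(780,455),interpolation=cv2.INTER_CUBIC)[:300]
b=cv2.resize(ps[1]["color"][195:245,190:310],(780,325),interpolation=cv2.INTER_CUBIC)[20:310]
cv2.imwrite("pics/b.png",np.vstack([a,b]))
E
```

```text
[ 0.51644145  0.15774324 -0.01984962] -1.8274347257754817
[0.51698261 0.159307  ] -0.9333970377448638Traceback (most recent call last):
  File "<stdin>", line 11, in <module>
IndexError: list index out of range
```

move_arm(increments=[[1,0,0,-1,0,0,0],[1,0,0,-1,0,0,0],[1,0.5,-0.5,-0.5,0,0,0.15],[1,0.7,-0.7,0,0,0,-0.15],[1,0,0,0,0,0,0]])

```text
time_s: 1.55
ee_pos: [0.1784, -0.4653, 0.332]
eef_rot: [3.139, -0.001, 0.237]
force: [0.8, -0.4, -0.5]
grip_width: 0.0942
grip_force: 0.0
```

```bash
cat >> h.py <<'E'
def plan(poses,claw=1,start=None):
    """poses: list of (pos, Rmat) per row, from measured pose; prints rounded rows with carry"""
    o=ctrl.get_obs(); p,r=(o["ee_pos"],R.from_euler('xyz',o["eef_rot"])) if start is None else start
    rows=[]
    for q,s in poses:
        t=np.round(r.inv().apply(q-p)/.05,2); w=np.round((r.inv()*s).as_rotvec(),3)
        rows.append([claw]+[float(x)+0. for x in t]+[float(x)+0. for x in w]); p=p+r.apply(t*.05); r=r*R.from_rotvec(w)
    print(len(rows),str(rows).replace(' ','').replace('.0,',',').replace('.0]',']')); return p,r
from scipy.spatial.transform import Slerp
def line(p0,r0,p1,r1,n):
    S=Slerp([0,1],R.concatenate([r0,r1])); return [(p0+(p1-p0)*k/n,S(k/n)) for k in range(1,n+1)]
def cur():
    o=ctrl.get_obs(); return o["ee_pos"],R.from_euler('xyz',o["eef_rot"])
def tool(tilt,yaw=0.):  # tilt about world x: 0 down, -pi/2 points -y ; tool y ~ +x
    return R.from_euler('z',yaw)*R.from_euler('x',tilt)*R.from_matrix(np.array([[0,1,0],[1,0,0],[0,0,-1.]]))
E
cat > m.py <<'E'
from h import *
p=ctrl.camera("top"); c=ctrl.cut_out("mat",p)
print(len(c)); M=c[0]["mask"]
def mf(v):
    c,s=np.cos(v[2]),np.sin(v[2]); q=np.array([[.06,.06],[-.06,.06],[-.06,-.06],[.06,-.06]])@np.array([[c,s],[-s,c]])+v[:2]
    m=np.zeros((1536,2048),np.uint8); cv2.fillConvexPoly(m,np.round((proj(p,np.c_[q,np.full(4,.003)])+.5)*4).astype(np.int32),1)
    N=np.repeat(np.repeat(M,4,0),4,1); return -((m>0)&N).sum()/((m>0)|N).sum()
for y in(-.1,.05):
    g=minimize(mf,[.522,-.079,y],method="Nelder-Mead",options=dict(initial_simplex=[[.522,-.079,y],[.53,-.079,y],[.522,-.07,y],[.522,-.079,y+.15]],maxiter=70));print("mat",g.x,g.fun)
q=ctrl.camera("scene")
a=cv2.resize(q["color"][155:225,220:340],(780,455),interpolation=cv2.INTER_CUBIC)[:310]
b=cv2.resize(p["color"][195:245,190:310],(780,325),interpolation=cv2.INTER_CUBIC)[20:300]
cv2.imwrite("pics/b.png",np.vstack([a,b]))
p0,r0=cur(); print(p0)
plan(line(p0,r0,np.array([.52,.30,.33]),tool(0),20))
E
python3 m.py
```

```text
1
mat [ 0.52245791 -0.07860303 -0.02458452] -0.9155164331475598
mat [ 0.52206894 -0.07771186 -0.02823214] -0.9144198174706649
[ 0.17589482 -0.46801     0.33039569]
20 [[1,0.51,-0.67,0,0,0,-0.067],[1,0.55,-0.63,0,0,0,-0.067],[1,0.6,-0.6,0,0,0,-0.067],[1,0.63,-0.55,0,0,0,-0.067],[1,0.67,-0.51,0,0,0,-0.067],[1,0.7,-0.47,0,0,0,-0.067],[1,0.73,-0.42,0,0,0,-0.067],[1,0.76,-0.36,0,0,0,-0.068],[1,0.78,-0.32,0,0,0,-0.067],[1,0.8,-0.26,0,0,0,-0.067],[1,0.82,-0.21,0,0,0,-0.067],[1,0.82,-0.15,0,0,0,-0.067],[1,0.84,-0.09,0,0,0,-0.067],[1,0.84,-0.05,0,0,0,-0.067],[1,0.84,0.02,0,0,0,-0.067],[1,0.84,0.07,0,0,0,-0.067],[1,0.83,0.13,0,0,0,-0.067],[1,0.82,0.19,0.01,0,0,-0.067],[1,0.81,0.23,0,0,0,-0.067],[1,0.79,0.3,0,0,0,-0.067]]
```

View pics/b.png

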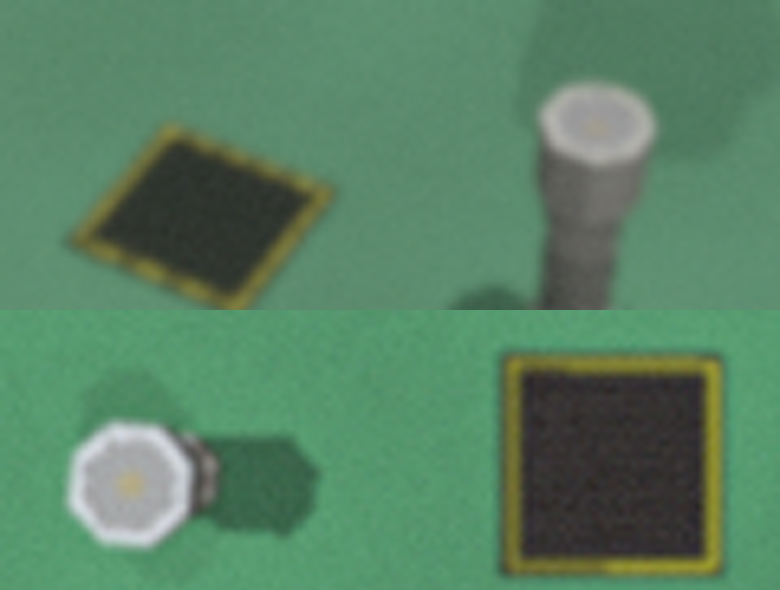

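The top crop shows the torch head as an octagon centred near (130,485). Its flats are nearly square to the world axes, and the mat is at (612,465). The fit gives the torch at (0.516, 0.158) and the mat at (0.522, -0.078), so the walk of 236 mm goes straight along -y.

move_arm(increments=[[1,0.51,-0.67,0,0,0,-0.067],[1,0.55,-0.63,0,0,0,-0.067],[1,0.6,-0.6,0,0,0,-0.067],[1,0.63,-0.55,0,0,0,-0.067],[1,0.67,-0.51,0,0,0,-0.067],[1,0.7,-0.47,0,0,0,-0.067],[1,0.73,-0.42,0,0,0,-0.067],[1,0.76,-0.36,0,0,0,-0.068],[1,0.78,-0.32,0,0,0,-0.067],[1,0.8,-0.26,0,0,0,-0.067],[1,0.82,-0.21,0,0,0,-0.067],[1,0.82,-0.15,0,0,0,-0.067],[1,0.84,-0.09,0,0,0,-0.067],[1,0.84,-0.05,0,0,0,-0.067],[1,0.84,0.02,0,0,0,-0.067],[1,0.84,0.07,0,0,0,-0.067],[1,0.83,0.13,0,0,0,-0.067],[1,0.82,0.19,0.01,0,0,-0.067],[1,0.81,0.23,0,0,0,-0.067],[1,0.79,0.3,0,0,0,-0.067]])

```text
time_s: 3.7
ee_pos: [0.5215, 0.3012, 0.329]
eef_rot: [-3.141, 0.001, 1.572]
force: [0.6, -0.1, 0.3]
grip_width: 0.0937
grip_force: 0.0
```

Run:
```python
from h import *
p0,r0=cur(); print(p0,r0.as_rotvec(),ctrl.get_obs()["qpos"])
# tilt to -70deg, TCP ~60 mm +y of torch axis, height .16
t=np.radians(-75)
plan(line(p0,r0,np.array([.516,.27,.18]),tool(t),15))
```

```text
[0.52154534 0.30120259 0.32897117] [-2.22041114e+00 -2.22219375e+00  1.73038922e-03] [ 4.62992108e-01  3.67570751e-01  1.15094392e+00 -1.63953339e-04
  1.62418489e+00  4.62180946e-01]
15 [[1,-0.04,-0.01,0.2,0,-0.087,0],[1,-0.03,0,0.2,0,-0.087,0],[1,0,-0.01,0.2,0,-0.088,0],[1,0.01,-0.01,0.21,0,-0.087,0],[1,0.03,-0.01,0.2,0,-0.087,0],[1,0.04,0,0.19,0,-0.087,0.001],[1,0.07,-0.01,0.2,0,-0.088,0],[1,0.08,-0.01,0.18,0,-0.087,0],[1,0.09,-0.01,0.18,0,-0.087,0],[1,0.12,0,0.17,0,-0.087,0],[1,0.12,-0.01,0.16,0,-0.087,0],[1,0.14,-0.01,0.15,0,-0.088,0],[1,0.15,0,0.14,0,-0.087,0],[1,0.16,-0.01,0.12,0,-0.087,0],[1,0.18,-0.01,0.1,0,-0.087,0]]
```

move_arm(increments=[[1,-0.04,-0.01,0.2,0,-0.087,0],[1,-0.03,0,0.2,0,-0.087,0],[1,0,-0.01,0.2,0,-0.088,0],[1,0.01,-0.01,0.21,0,-0.087,0],[1,0.03,-0.01,0.2,0,-0.087,0]])

```text
time_s: 4.2
ee_pos: [0.5191, 0.2892, 0.2789]
eef_rot: [-3.141, 0.44, 1.569]
force: [0.6, -0.4, -0.5]
grip_width: 0.0938
grip_force: 0.0
```

Run:
```python
from h import *
p0,r0=cur(); print(p0,ctrl.get_obs()["qpos"])
```

```text
[0.51905771 0.2891886  0.27893024] [ 0.60606583  0.52491651  1.09881159 -0.36440755  1.76754075  0.58122902]
```

move_arm(increments=[[1,0.04,0,0.19,0,-0.087,0.001],[1,0.07,-0.01,0.2,0,-0.088,0],[1,0.08,-0.01,0.18,0,-0.087,0],[1,0.09,-0.01,0.18,0,-0.087,0],[1,0.12,0,0.17,0,-0.087,0]])

```text
time_s: 4.7
ee_pos: [0.5174, 0.2791, 0.2293]
eef_rot: [3.141, 0.876, 1.568]
force: [-0.0, -0.3, 0.5]
grip_width: 0.094
grip_force: 0.0
```

```bash
cat > k.py <<'E'
from h import *
from scipy.optimize import least_squares
D=[([-1.40758,.299925,1.520957,0,1.32069,-.0666],[.12529,-.53555,.20545]),
([.462992,.36757,1.150944,-.00016,1.624185,.46218],[.521545,.301203,.328971]),
([.606066,.524917,1.098812,-.364408,1.767541,.581229],[.519058,.289189,.27893])]
def fk(q,x):
    a,b,h,L1,e,L2,Lt=x; z=lambda t:R.from_euler('z',t); y=lambda t:R.from_euler('y',t)
    r4=y(q[2])*R.from_euler('z',q[3]*S)
    p=r4.apply((y(q[4])).apply([0,0,Lt]))
    p=p+y(q[2]).apply([e,0,L2])
    p=z(q[0]).apply(np.array([a,b,h])+y(q[1]).apply(np.array([0,0,L1])+p))
    r=z(q[0])*y(q[1])*r4*y(q[4])*z(q[5]*S6)
    return p,r
S=1;S6=1
E
python3 - <<'E'
import k; from k import *
o=ctrl.get_obs(); D.append((o["qpos"],o["ee_pos"])); print(o["qpos"].round(4).tolist(),o["ee_pos"].round(4).tolist(),o["eef_rot"])
for s in(1,-1):
    k.S=s
    x=least_squares(lambda x:np.r_[np.concatenate([fk(q,x)[0]-p for q,p in D]),(x-[0,.036,.3,.4,0,.4,.3])*.003],[0,.036,.3,.4,0,.4,.3])
    print(s,x.x.round(4),np.abs(x.fun[:-7]).max())
    for q,p in D[-1:]:
        print(tool(np.radians(-50)).as_matrix().round(2).tolist(),fk(q,x.x)[1].as_matrix().round(2).tolist())
E
```

```text
[0.7031, 0.7261, 1.0607, -0.6741, 1.9279, 0.6543] [0.5174, 0.2791, 0.2293] [3.14149421 0.87621069 1.5681102 ]
1 [0.     0.0366 0.2212 0.4242 0.0409 0.4475 0.2706] 1.7566530521317958e-06
[[0.0, 1.0, 0.0], [0.64, 0.0, -0.77], [-0.77, 0.0, -0.64]] [[-1.0, 0.0, -0.0], [0.0, 0.64, -0.77], [-0.0, -0.77, -0.64]]
-1 [ 0.3769  0.035   0.5663 -0.3604  0.1869  0.3437 -0.2638] 0.01982264630424646
[[0.0, 1.0, 0.0], [0.64, 0.0, -0.77], [-0.77, 0.0, -0.64]] [[-0.65, -0.01, -0.76], [-0.16, 0.98, 0.12], [0.74, 0.2, -0.64]]
```

```bash
cat >> k.py <<'E'
X=np.array([0,.0366,.2212,.4242,.0409,.4475,.2706])
lo=np.array([-3.03,-.79,.23,-1.04,0,-2.55]);hi=np.array([3.03,2.21,2.52,4.18,3.07,2.55])
def ik(p,r,q0):
    def f(q):
        a,b=fk(q,X); return np.r_[(a-p)*5,(r.inv()*b*R.from_euler('z',np.pi/2)).as_rotvec()]
    s=least_squares(f,q0); return s.x,np.abs(s.fun).max()
def arc(pivot,g,th0,tilts):
    """pivot y,z ; g=(dy,dz) grip rel. pivot at torch angle 0; yields TCP poses"""
    out=[]
    for al in tilts:
        v=R.from_euler('x',al).apply([0,*g]); r=tool(th0+al)
        out.append((np.array([XT,pivot[0],pivot[1]])+v+r.apply([0,0,.019]),r))
    return out
XT=.516
E
python3 - <<'E'
import k; from k import *
q=ctrl.get_obs()["qpos"]
yt=.158; A=np.radians(np.arange(0,91,15))
for s in(.16,.11):
  for th in(-60,-50,-40):
    qq=q.copy(); print("P1",s,th)
    for a,(p,r) in zip(A,arc((yt-.022,0),(.022,s),np.radians(th),A)):
        qq,e=ik(p,r,qq); print(int(np.degrees(a)),qq.round(2),round(e,4),"BAD" if (qq<lo+.03).any() or (qq>hi-.03).any() else "")
yl=yt-.022-.185
for s in(.16,):
  for th in(-30,-10,0):
    qq=np.array([.2,.5,1.4,0,1.3,.2]); print("P2",th)
    for a,(p,r) in zip(A,arc((yl,.003),(s,.027),np.radians(th),A)):
        qq,e=ik(p,r,qq); print(int(np.degrees(a)),qq.round(2),round(e,4),"BAD" if (qq<lo+.03).any() or (qq>hi-.03).any() else "")
E
```

```text
P1 0.16 -60
0 [ 0.57  0.7   1.4  -0.83  1.72  0.75] 0.0 
14 [ 0.46  0.54  1.52 -0.69  1.51  0.66] 0.0 
29 [ 0.31  0.42  1.63 -0.52  1.31  0.5 ] 0.0 
45 [ 0.13  0.36  1.7  -0.29  1.13  0.26] 0.0 
59 [-0.05  0.37  1.75  0.    1.03 -0.05] 0.0 
75 [-0.22  0.45  1.76  0.3   1.02 -0.39] 0.0 
90 [-0.35  0.59  1.73  0.56  1.09 -0.68] 0.0 
P1 0.16 -50
0 [ 0.54  0.62  1.44 -0.72  1.62  0.71] 0.0 
14 [ 0.4   0.47  1.55 -0.56  1.41  0.58] 0.0 
29 [ 0.23  0.37  1.65 -0.36  1.23  0.38] 0.0 
45 [ 0.05  0.34  1.71 -0.1   1.1   0.09] 0.0 
59 [-0.14  0.38  1.74  0.2   1.05 -0.24] 0.0 
75 [-0.3   0.49  1.74  0.47  1.1  -0.55] 0.0 
90 [-0.41  0.65  1.7   0.68  1.21 -0.8 ] 0.0 
P1 0.16 -40
0 [ 0.49  0.55  1.47 -0.6   1.51  0.65] 0.0 
14 [ 0.34  0.41  1.58 -0.42  1.32  0.48] 0.0 
29 [ 0.16  0.33  1.67 -0.19  1.17  0.23] 0.0 
45 [-0.04  0.33  1.72  0.1   1.1  -0.08] 0.0 
59 [-0.22  0.4   1.74  0.38  1.11 -0.41] 0.0 
75 [-0.36  0.54  1.72  0.61  1.2  -0.68] 0.0 
90 [-0.46  0.73  1.66  0.78  1.33 -0.89] 0.0 
P1 0.11 -60
0 [ 0.57  0.77  1.42 -0.82  1.67  0.81] 0.0 
14 [ 0.48  0.62  1.53 -0.69  1.46  0.72] 0.0
[... 1160 characters left out ...]
9 -0.67] 0.0 
90 [-0.58  0.61  1.55  0.82  1.69 -0.79] 0.0 
P2 -10
0 [ 0.22  0.52  1.72 -0.21  0.95  0.35] 0.0 
14 [0.08 0.42 1.75 0.11 0.97 0.02] 0.0 
29 [-0.09  0.38  1.75  0.4   1.08 -0.29] 0.0 
45 [-0.26  0.4   1.73  0.62  1.26 -0.53] 0.0 
59 [-0.41  0.48  1.67  0.78  1.47 -0.69] 0.0 
75 [-0.53  0.61  1.6   0.9   1.69 -0.8 ] 0.0 
90 [-0.62  0.76  1.51  1.01  1.9  -0.86] 0.0 
P2 0
0 [0.14 0.5  1.75 0.   0.89 0.14] 0.0 
14 [-0.01  0.43  1.77  0.32  0.98 -0.19] 0.0 
29 [-0.17  0.41  1.76  0.57  1.14 -0.46] 0.0 
45 [-0.32  0.46  1.72  0.76  1.35 -0.64] 0.0 
59 [-0.45  0.55  1.66  0.89  1.57 -0.77] 0.0 
75 [-0.55  0.69  1.59  1.    1.79 -0.84] 0.0 
90 [-0.63  0.84  1.5   1.11  2.01 -0.87] 0.0
```

Run:
```python
from k import *
p0,r0=cur(); g,r=arc((.136,0),(.022,.16),np.radians(-60),[0])[0]
pre=g-r.apply([0,0,.08])
print(p0,pre,g)
e=plan(line(p0,r0,pre,r,6)+line(pre,r,g,r,8))
```

```text
[0.51739028 0.27907702 0.22929686] [0.516      0.21082755 0.1905    ] [0.516      0.14154552 0.1505    ]
14 [[1,-0.05,0,0.26,0,-0.028,0],[1,-0.04,-0.01,0.26,-0.001,-0.029,-0.001],[1,-0.03,0,0.26,0,-0.028,0],[1,-0.02,-0.01,0.26,0,-0.029,0],[1,-0.02,0,0.26,-0.001,-0.028,0],[1,-0.01,-0.01,0.26,0,-0.029,-0.001],[1,0,0,0.2,0,0,0],[1,0,0,0.2,0,0,0],[1,0,0,0.2,0,0,0],[1,0,0,0.2,0,0,0],[1,0,0,0.2,0,0,0],[1,0,0,0.2,0,0,0],[1,0,0,0.2,0,0,0],[1,0,0,0.2,0,0,0]]
```

move_arm(increments=[[1,-0.05,0,0.26,0,-0.028,0],[1,-0.04,-0.01,0.26,-0.001,-0.029,-0.001],[1,-0.03,0,0.26,0,-0.028,0],[1,-0.02,-0.01,0.26,0,-0.029,0],[1,-0.02,0,0.26,-0.001,-0.028,0],[1,-0.01,-0.01,0.26,0,-0.029,-0.001],[1,0,0,0.2,0,0,0],[1,0,0,0.2,0,0,0],[1,0,0,0.2,0,0,0],[1,0,0,0.2,0,0,0],[1,0,0,0.2,0,0,0],[1,0,0,0.2,0,0,0],[1,0,0,0.2,0,0,0],[1,0,0,0.2,0,0,0],[1,0,0,0,0,0,0]])

```text
time_s: 6.2
ee_pos: [0.5151, 0.1414, 0.1506]
eef_rot: [-3.139, 1.044, 1.574]
force: [-0.1, -0.3, -0.5]
grip_width: 0.0941
grip_force: 0.0
```

Run:
```python
from k import *
print(cur()[0])
ps=[ctrl.camera(n) for n in("scene","top")]
for p in ps:
    c=ctrl.cut_out("torch_centre",p); print(len(c),[x["conf"] for x in c])
g=cur()[0]-cur()[1].apply([0,0,.019])
def crop(p,w,s):
    u=proj(p,g)[0].astype(int); return cv2.resize(p["color"][u[1]-w:u[1]+w,u[0]-w:u[0]+w],(s,s),interpolation=cv2.INTER_CUBIC)
cv2.imwrite("pics/c.png",np.hstack([crop(p,32,400) for p in ps]))
```

```text
[0.51509074 0.14139868 0.15058138]
1 [0.57]
1 [0.69]
```

View pics/c.png

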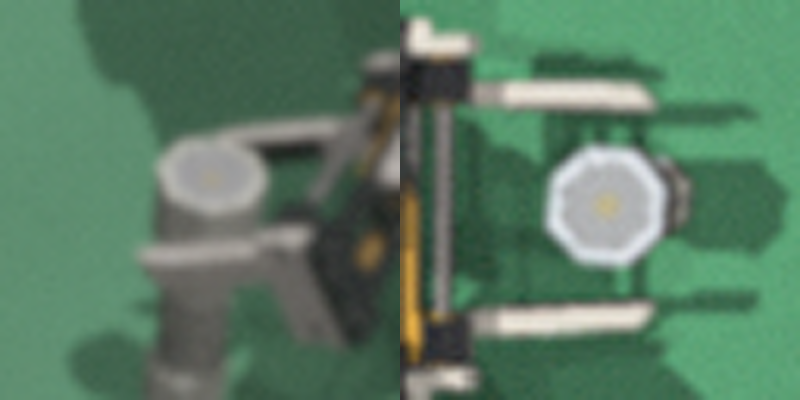

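The right half (top view) shows the torch head at (607,205), midway between the finger inner edges at rows 110 and 305. The left half (scene view) shows the fingers straddling the head, so I can close.

move_arm(increments=[[0.75,0,0,0,0,0,0],[0.65,0,0,0,0,0,0],[0.6,0,0,0,0,0,0],[0.5,0,0,0,0,0,0],[0.5,0,0,0,0,0,0],[0.5,0,0,0,0,0,0]], force=30)

```text
time_s: 7.0
ee_pos: [0.5153, 0.1425, 0.1512]
eef_rot: [-3.142, 1.043, 1.573]
force: [-0.5, 0.0, 0.0]
grip_width: 0.0548
grip_force: 30.0
```

Run:
```python
from k import *
p0,r0=cur();print(p0,ctrl.get_obs()["force"],ctrl.get_obs()["grip_width"])
gp=p0-r0.apply([0,0,.019]); print(gp)
import k; k.XT=p0[0]
A=np.radians(np.linspace(0,87,31)[1:])
P=arc((.136,0),(gp[1]-.136,gp[2]),np.radians(-60),A)
plan(P,claw=0.5)
```

```text
[0.51531343 0.14252348 0.15122848] [-0.51892877  0.03867351  0.00130748] 0.05483310093328555
[0.51528305 0.15893798 0.16079735]
30 [[0.5,-0.08,0,0.13,0.002,0.046,0.001],[0.5,-0.08,0,0.13,0,0.051,0],[0.5,-0.08,0,0.13,0,0.051,0],[0.5,-0.08,0,0.14,0,0.05,0],[0.5,-0.08,0,0.13,0,0.051,0],[0.5,-0.08,0,0.13,0,0.05,0],[0.5,-0.07,0,0.13,0,0.051,0],[0.5,-0.08,0,0.13,0,0.051,0],[0.5,-0.08,0,0.13,0,0.05,0],[0.5,-0.08,0,0.13,0,0.051,0],[0.5,-0.08,0,0.13,0,0.051,0],[0.5,-0.08,0,0.14,0,0.05,0],[0.5,-0.08,0,0.13,0,0.051,0],[0.5,-0.08,0,0.13,0,0.05,0],[0.5,-0.08,0,0.13,0,0.051,0],[0.5,-0.08,0,0.13,0,0.051,0],[0.5,-0.07,0,0.13,0,0.05,0],[0.5,-0.08,0,0.13,0,0.051,0],[0.5,-0.08,0,0.14,0,0.05,0],[0.5,-0.08,0,0.13,0,0.051,0],[0.5,-0.08,0,0.13,0,0.051,0],[0.5,-0.08,0,0.13,0,0.05,0],[0.5,-0.08,0,0.13,0,0.051,0],[0.5,-0.08,0,0.13,0,0.051,0],[0.5,-0.08,0,0.13,0,0.05,0],[0.5,-0.08,0,0.14,0,0.051,0],[0.5,-0.07,0,0.13,0,0.05,0],[0.5,-0.08,0,0.13,0,0.051,0],[0.5,-0.08,0,0.13,0,0.051,0],[0.5,-0.08,0,0.13,0,0.05,0]]
```

move_arm(increments=[[0.5,-0.08,0,0.13,0,0.05,0],[0.5,-0.08,0,0.13,0,0.051,0],[0.5,-0.08,0,0.13,0,0.051,0],[0.5,-0.08,0,0.14,0,0.05,0],[0.5,-0.08,0,0.13,0,0.051,0],[0.5,-0.08,0,0.13,0,0.05,0],[0.5,-0.07,0,0.13,0,0.051,0],[0.5,-0.08,0,0.13,0,0.051,0],[0.5,0,0,0,0,0,0]])

```text
time_s: 7.9
ee_pos: [0.5153, 0.0815, 0.1416]
eef_rot: [3.141, 0.637, 1.571]
force: [1.1, 0.5, -2.9]
grip_width: 0.0547
grip_force: 30.0
```

```bash
cat > s.py <<'E'
import k; from k import *
# geometry of torch from gripper: s along torch, c across
p0,r0=cur(); o=ctrl.get_obs(); print(p0,o["force"].round(1),o["moment"].round(2),o["grip_width"])
gp=p0-r0.apply([0,0,.019]); tz=r0.apply([0,0,1]); al=np.arctan2(tz[1],-tz[2])+np.radians(60)
ax=np.array([0,-np.sin(al),np.cos(al)]); yo=np.array([0,np.cos(al),np.sin(al)])
print("angle",np.degrees(al),"edge est",gp-.1608*ax-.022*yo - 0*yo)
E
python3 s.py
```

```text
[0.51534561 0.08154255 0.14160725] [ 1.1  0.5 -2.9] [ 0.49 -0.2   0.01] 0.0546603406411911
angle 23.520559995662314 edge est [0.51533836 0.13683829 0.00066462]
```

move_arm(increments=[[0.5,-0.08,0,0.14,0,0.05,0],[0.5,-0.08,0,0.14,0,0.051,0],[0.5,-0.08,0,0.13,0,0.051,0],[0.5,-0.08,0,0.14,0,0.05,0],[0.5,-0.08,0,0.13,0,0.051,0],[0.5,-0.08,0,0.14,0,0.05,0],[0.5,-0.07,0,0.13,0,0.051,0],[0.5,-0.08,0,0.13,0,0.051,0],[0.5,-0.08,0,0.13,0,0.05,0],[0.5,-0.08,0,0.13,0,0.051,0],[0.5,0,0,0,0,0,0]])

```text
time_s: 9.0
ee_pos: [0.5157, 0.0189, 0.0961]
eef_rot: [-3.141, 0.132, 1.571]
force: [1.3, -2.8, 2.9]
grip_width: 0.0548
grip_force: 30.0
```

```bash
python3 s.py
```

```text
[0.51567094 0.01888496 0.09611294] [ 1.3 -2.8  2.9] [-0.4  -0.5  -0.12] 0.05481301543016174
angle 52.43690720615103 edge est [ 0.51568097  0.13543708 -0.00052062]
```

move_arm(increments=[[0.5,-0.08,0,0.13,0,0.05,0],[0.5,-0.08,0,0.13,0,0.051,0],[0.5,-0.08,0,0.13,0,0.051,0],[0.5,-0.08,0,0.13,0,0.05,0],[0.5,-0.08,0,0.13,0,0.051,0],[0.5,-0.08,0,0.13,0,0.05,0],[0.5,-0.08,0,0.13,0,0.051,0],[0.5,-0.08,0,0.13,0,0.051,0],[0.5,0,0,0,0,0,0]])

```text
time_s: 9.9
ee_pos: [0.5151, -0.0096, 0.042]
eef_rot: [-3.138, -0.274, 1.571]
force: [1.5, 0.9, -2.5]
grip_width: 0.0548
grip_force: 30.0
```

```bash
python3 s.py
```

```text
[ 0.51509679 -0.00956549  0.04197704] [ 1.5  0.9 -2.5] [ 0.12 -0.43 -0.25] 0.05475535271453887
angle 75.70556389452591 edge est [ 0.51515808  0.13568103 -0.00075359]
```

move_arm(increments=[[0.5,-0.08,0,0.13,0,0.05,0],[0.5,-0.08,0,0.13,0,0.05,0],[0.5,-0.06,0,0.11,0,0.04,0],[0.5,-0.05,0,0.08,0,0.03,0],[0.5,-0.04,0,0.06,0,0.025,0],[0.5,0,0,0,0,0,0],[0.5,0,0,0,0,0,0]])

```text
time_s: 10.6
ee_pos: [0.515, -0.0145, 0.0144]
eef_rot: [-3.139, -0.468, 1.573]
force: [-4.4, -1.3, 6.7]
grip_width: 0.0544
grip_force: 30.0
```

```bash
python3 s.py
```

```text
[ 0.51499588 -0.01447517  0.01437941] [-4.4 -1.3  6.7] [0.07 0.77 0.35] 0.05440063238892431
angle 86.80369909448505 edge est [5.15070203e-01 1.36280328e-01 4.06349344e-04]
```

move_arm(increments=[[0.65,0,0,0,0,0,0],[0.8,0,0,0,0,0,0],[1,0,0,0,0,0,0],[1,0,0,0,0,0,0],[1,0,0,-0.2,0,0,0],[1,0,0,-0.4,0,0,0],[1,0,0,-0.6,0,0,0],[1,0,0,-0.8,0,0,0],[1,0,0,-0.8,0,0,0],[1,0,0,0,0,0,0]])

```text
time_s: 11.6
ee_pos: [0.5174, -0.081, 0.1439]
eef_rot: [3.134, -0.464, 1.574]
force: [0.8, 0.1, -0.2]
grip_width: 0.0938
grip_force: 0.0
```

```bash
cat > f.py <<'E'
from k import *
ps=[ctrl.camera(n) for n in("scene","top")]
PM=[]
for p in ps:
    c=ctrl.cut_out("torch_centre",p); print([round(x["conf"],2) for x in c]); 
    if c: PM.append((p,c[0]["mask"]))
def T(v):
    t=np.eye(4); a=[np.sin(v[2])*.999,-np.cos(v[2])*.999,.043]  # lens direction
    z=np.array(a)/np.linalg.norm(a); x=np.cross([0,0,1],z); x/=np.linalg.norm(x); t[:3,:3]=np.c_[x,np.cross(z,x),z]; t[:3,3]=[v[0],v[1],.026]; return t
v0=np.array([.515,.0435,0])
sx=[v0,v0+[.01,0,0],v0+[0,.01,0],v0+[0,0,.1]]
for S in [PM]+[[a] for a in PM]:
    g=minimize(lambda v:-sum(iou(p,T(v),M) for p,M in S)/len(S),v0,method="Nelder-Mead",options=dict(initial_simplex=sx,maxiter=80)); print(g.x,g.fun)
cv2.imwrite("pics/d.png",np.hstack([cv2.resize(ps[0]["color"][140:240,210:350],(400,286)),cv2.resize(ps[1]["color"][150:270,190:310],(400,286*400//286))[:286]]))
E
python3 f.py
```

```text
[0.76]
[0.82, 0.48]
[ 0.51416153  0.04356364 -0.00306852] -0.8944658486846147
[0.51381196 0.04579188 0.00141225] -0.9297489696515548
[ 0.51536191  0.0414844  -0.0116191 ] -0.8774650261250632
```

View pics/d.png

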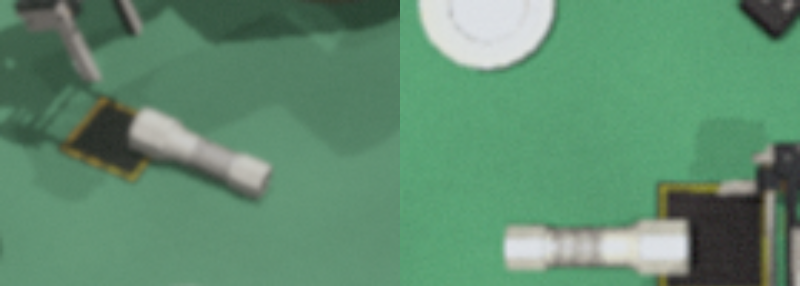

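The scene crop shows the torch lying with its head at (160,135) on the mat's near edge. The top crop shows the lens edge at (688,245), inside the mat border at (658). The torch fits at centre y = 0.0435, with the lens about 31 mm onto the mat.

Run:
```python
from k import *
p0,r0=cur(); r=tool(np.radians(-20))
g=np.array([.5148,.116,.023])+r.apply([0,0,.013]); pre=g-r.apply([0,0,.09])
print(g,pre)
plan(line(p0,r0,pre,r,13)+line(pre,r,g,r,7))
```

```text
[0.5148     0.11155374 0.010784  ] [0.5148     0.14233555 0.09535633]
20 [[1,0.27,0,0.21,0,-0.063,0],[1,0.29,0,0.2,0,-0.063,0],[1,0.29,0,0.17,0,-0.063,0],[1,0.31,0,0.16,0,-0.063,0.001],[1,0.32,0,0.14,-0.001,-0.062,0],[1,0.32,0,0.11,0,-0.063,0],[1,0.34,0,0.1,0,-0.063,0],[1,0.33,0,0.07,0,-0.063,0],[1,0.34,0,0.06,0,-0.063,0],[1,0.35,0,0.03,0,-0.063,0.001],[1,0.34,0,0.01,0,-0.063,0],[1,0.35,0,-0.01,-0.001,-0.063,0],[1,0.34,0,-0.03,0,-0.063,0],[1,0,0,0.26,0,0,0],[1,0,0,0.25,0,0,0],[1,0,0,0.26,0,0,0],[1,0,0,0.26,0,0,0],[1,0,0,0.25,0,0,0],[1,0,0,0.26,0,0,0],[1,0,0,0.26,0,0,0]]
```

move_arm(increments=[[1,0.27,0,0.21,0,-0.063,0],[1,0.29,0,0.2,0,-0.063,0],[1,0.29,0,0.17,0,-0.063,0],[1,0.31,0,0.16,0,-0.063,0.001],[1,0.32,0,0.14,-0.001,-0.062,0],[1,0.32,0,0.11,0,-0.063,0],[1,0.34,0,0.1,0,-0.063,0],[1,0.33,0,0.07,0,-0.063,0],[1,0.34,0,0.06,0,-0.063,0],[1,0.35,0,0.03,0,-0.063,0.001],[1,0.34,0,0.01,0,-0.063,0],[1,0.35,0,-0.01,-0.001,-0.063,0],[1,0.34,0,-0.03,0,-0.063,0],[1,0,0,0.26,0,0,0],[1,0,0,0.25,0,0,0],[1,0,0,0.26,0,0,0],[1,0,0,0.26,0,0,0],[1,0,0,0.25,0,0,0],[1,0,0,0.26,0,0,0],[1,0,0,0.26,0,0,0]])

```text
time_s: 13.8
ee_pos: [0.5157, 0.1104, 0.0105]
eef_rot: [3.14, 0.35, 1.57]
force: [0.8, 0.4, 0.2]
grip_width: 0.0939
grip_force: 0.0
```

move_arm(increments=[[0.75,0,0,0,0,0,0],[0.6,0,0,0,0,0,0],[0.5,0,0,0,0,0,0],[0.4,0,0,0,0,0,0],[0.4,0,0,0,0,0,0],[0.4,0,0,0,0,0,0]], force=35)

```text
time_s: 14.4
ee_pos: [0.5158, 0.1111, 0.0117]
eef_rot: [3.139, 0.35, 1.57]
force: [0.2, 0.4, 0.8]
grip_width: 0.0495
grip_force: 0.0
```

```bash
cat > s2.py <<'E'
import sys
from k import *
p0,r0=cur(); o=ctrl.get_obs(); print(p0,o["force"].round(1),o["moment"].round(2),o["grip_width"])
tz=r0.apply([0,0,1]); print("tilt",np.degrees(np.arctan2(tz[1],-tz[2])))
if len(sys.argv)>1:
    piv=np.array([p0[0],-.0485,.003]); n=int(sys.argv[2]); P=[]
    print("in tool frame, pivot:",r0.inv().apply(piv-p0).round(4).tolist())
    for a in np.radians(np.linspace(0,float(sys.argv[1]),n+1)[1:]):
        q=R.from_euler('x',a); P.append((piv+q.apply(p0-piv),q*r0))
    plan(P,.4)
E
python3 s2.py 92.5 32
```

```text
[0.51578282 0.11112685 0.01166547] [0.2 0.4 0.8] [ 0.11 -0.05  0.02] 0.04945125881337482
tilt -20.044120089153896
in tool frame, pivot: [-0.147, -0.0, 0.0629]
32 [[0.4,-0.07,0,-0.15,0,0.05,0],[0.4,-0.06,0,-0.14,0,0.051,0],[0.4,-0.07,0,-0.15,0,0.05,0],[0.4,-0.07,0,-0.15,0,0.051,0],[0.4,-0.07,0,-0.14,0,0.05,0.001],[0.4,-0.06,0,-0.15,0,0.051,0],[0.4,-0.07,0,-0.15,0,0.05,0],[0.4,-0.07,0,-0.14,0,0.051,0],[0.4,-0.06,0,-0.15,0,0.05,0],[0.4,-0.07,0,-0.15,0,0.051,0],[0.4,-0.07,0,-0.14,0,0.05,0],[0.4,-0.07,0,-0.15,0,0.05,0],[0.4,-0.06,0,-0.15,0,0.051,0],[0.4,-0.07,0.01,-0.14,0,0.05,0.001],[0.4,-0.07,0,-0.15,0,0.051,0],[0.4,-0.06,0,-0.15,0.001,0.05,0],[0.4,-0.07,0,-0.14,0,0.051,0],[0.4,-0.07,0,-0.15,0,0.05,0],[0.4,-0.07,0,-0.15,0,0.051,0],[0.4,-0.06,0,-0.14,0,0.05,0],[0.4,-0.07,0,-0.15,0,0.05,0],[0.4,-0.07,0,-0.15,0,0.051,0],[0.4,-0.06,0,-0.14,0,0.05,0],[0.4,-0.07,0,-0.15,0,0.051,0.001],[0.4,-0.07,0,-0.15,0,0.05,0],[0.4,-0.07,0,-0.14,0,0.051,0],[0.4,-0.06,0,-0.15,0,0.05,0],[0.4,-0.07,0,-0.15,0,0.051,0],[0.4,-0.07,0,-0.14,0,0.05,0],[0.4,-0.06,0,-0.15,0,0.051,0],[0.4,-0.07,0,-0.15,0,0.05,0],[0.4,-0.07,0,-0.14,0,0.05,0]]
```

Not gripped yet; a few more closing rows.

move_arm(increments=[[0.35,0,0,0,0,0,0],[0.35,0,0,0,0,0,0],[0.35,0,0,0,0,0,0],[0.35,0,0,0,0,0,0]], force=35)

```text
time_s: 14.8
ee_pos: [0.5155, 0.1111, 0.0115]
eef_rot: [3.14, 0.35, 1.57]
force: [-4.6, 3.4, 4.6]
grip_width: 0.0434
grip_force: 35.0
```

```bash
python3 s2.py
```

```text
[0.51553946 0.11112453 0.01153643] [-4.6  3.4  4.6] [ 0.29  0.85 -0.62] 0.04336515891196444
tilt -20.04591495371921
```

move_arm(increments=[[0.35,-0.07,0,-0.15,0,0.05,0],[0.35,-0.06,0,-0.14,0,0.051,0],[0.35,-0.07,0,-0.15,0,0.05,0],[0.35,-0.07,0,-0.15,0,0.051,0],[0.35,-0.07,0,-0.14,0,0.05,0],[0.35,-0.06,0,-0.15,0,0.051,0],[0.35,-0.07,0,-0.15,0,0.05,0],[0.35,-0.07,0,-0.14,0,0.051,0],[0.35,0,0,0,0,0,0]])

```text
time_s: 15.7
ee_pos: [0.5159, 0.0935, 0.0736]
eef_rot: [3.139, -0.055, 1.569]
force: [-0.0, 0.5, -5.6]
grip_width: 0.044
grip_force: 35.0
```

```bash
python3 s2.py 69.5 24
```

```text
[0.51591724 0.09354662 0.07355008] [-0.   0.5 -5.6] [ 0.22 -0.21  0.03] 0.044024415186183684
tilt 3.12755108706246
in tool frame, pivot: [-0.1457, 0.0, 0.0627]
24 [[0.4,-0.07,0,-0.15,0,0.051,0],[0.4,-0.06,0,-0.14,0,0.05,0],[0.4,-0.07,0,-0.15,0,0.051,0],[0.4,-0.07,0,-0.14,0,0.05,0.001],[0.4,-0.07,0,-0.15,0,0.051,0],[0.4,-0.06,0,-0.14,0,0.05,0],[0.4,-0.07,0,-0.15,0,0.051,0],[0.4,-0.07,0,-0.14,0.001,0.05,0],[0.4,-0.06,0,-0.15,0,0.051,0],[0.4,-0.07,0.01,-0.15,0,0.05,0],[0.4,-0.07,0,-0.14,0,0.051,0.001],[0.4,-0.06,0,-0.15,0,0.05,0],[0.4,-0.07,0,-0.14,0,0.051,0],[0.4,-0.07,0,-0.15,0,0.051,0],[0.4,-0.07,0,-0.14,0,0.05,0],[0.4,-0.06,0,-0.15,0,0.051,0],[0.4,-0.07,0,-0.15,0,0.05,0],[0.4,-0.07,0,-0.14,0,0.051,0.001],[0.4,-0.06,0,-0.15,0,0.05,0],[0.4,-0.07,0,-0.14,0,0.051,0],[0.4,-0.07,0,-0.15,0,0.05,0],[0.4,-0.07,0,-0.14,0.001,0.051,0],[0.4,-0.06,0,-0.15,0,0.05,0],[0.4,-0.07,0,-0.14,0,0.051,0]]
```

move_arm(increments=[[0.35,0,0,0.03,0,0,0],[0.35,0,0,0,0,0,0]])

```text
time_s: 15.9
ee_pos: [0.5155, 0.0949, 0.0712]
eef_rot: [3.14, -0.052, 1.572]
force: [1.2, -1.6, -3.3]
grip_width: 0.0438
grip_force: 34.9
```

move_arm(increments=[[0.35,-0.07,0,-0.14,0,0.05,0],[0.35,-0.07,0,-0.14,0,0.051,0],[0.35,-0.07,0,-0.15,0,0.05,0],[0.35,-0.07,0,-0.14,0,0.051,0],[0.35,-0.07,0,-0.15,0,0.05,0],[0.35,-0.07,0,-0.14,0,0.05,0],[0.35,-0.07,0,-0.15,0,0.051,0],[0.35,0,0,0,0,0,0]])

```text
time_s: 16.7
ee_pos: [0.516, 0.0613, 0.1174]
eef_rot: [3.139, -0.411, 1.571]
force: [-0.8, 11.1, 11.3]
grip_width: 0.0435
grip_force: 35.0
```

```bash
python3 s2.py
```

```text
[0.51602149 0.06128578 0.11740618] [-0.8 11.1 11.3] [ 2.49  0.37 -0.11] 0.04351780247770446
tilt 23.53407191141796
```

move_arm(increments=[[0.35,0.02,0,-0.02,0,0,0],[0.35,0,0,0,0,0,0]])

```text
time_s: 16.9
ee_pos: [0.5155, 0.0618, 0.1174]
eef_rot: [3.14, -0.407, 1.572]
force: [0.2, 4.8, 3.1]
grip_width: 0.0438
grip_force: 35.0
```

move_arm(increments=[[0.35,-0.06,0,-0.15,0,0.05,0],[0.35,-0.07,0,-0.14,0,0.051,0],[0.35,-0.06,0,-0.15,0,0.05,0],[0.35,-0.07,0,-0.14,0,0.051,0],[0.35,-0.06,0,-0.15,0,0.05,0],[0.35,-0.07,0,-0.14,0,0.05,0],[0.35,0,0,0,0,0,0]])

```text
time_s: 17.6
ee_pos: [0.5158, 0.0222, 0.1456]
eef_rot: [3.139, -0.712, 1.572]
force: [-0.5, 6.2, 10.6]
grip_width: 0.0437
grip_force: 35.0
```

```bash
python3 s2.py
```

```text
[0.51578058 0.02221802 0.14555263] [-0.5  6.2 10.6] [1.86 0.13 0.01] 0.043657890301331936
tilt 40.823102045035206
```

move_arm(increments=[[0.35,-0.04,0,-0.16,0,0.05,0],[0.35,-0.06,0,-0.15,0,0.05,0],[0.35,-0.06,0,-0.14,0,0.05,0],[0.35,-0.07,0,-0.15,0,0.05,0],[0.35,-0.06,0,-0.14,0,0.05,0],[0.35,-0.06,0,-0.15,0,0.05,0],[0.35,0,0,0,0,0,0]])

```text
time_s: 18.3
ee_pos: [0.5155, -0.0226, 0.1608]
eef_rot: [3.141, -1.01, 1.57]
force: [1.7, 1.7, -0.2]
grip_width: 0.0435
grip_force: 35.0
```

```bash
python3 s2.py
```

```text
[ 0.51546053 -0.02260226  0.16082397] [ 1.7  1.7 -0.2] [ 0.01 -0.27 -0.12] 0.04348600643902743
tilt 57.894100888931106
```

move_arm(increments=[[0.35,-0.06,0,-0.14,0,0.05,0],[0.35,-0.07,0,-0.15,0,0.05,0],[0.35,-0.06,0,-0.14,0,0.05,0],[0.35,-0.07,0,-0.15,0,0.05,0],[0.35,-0.03,0,-0.08,0,0.027,0],[0.35,0,0,0,0,0,0],[0.35,0,0,0,0,0,0]])

```text
time_s: 19.0
ee_pos: [0.5154, -0.0575, 0.1631]
eef_rot: [3.139, -1.234, 1.574]
force: [0.2, -0.5, -6.2]
grip_width: 0.0436
grip_force: 35.0
```

```bash
python3 s2.py
python3 - <<'E'
from k import *
ps=[ctrl.camera(n) for n in("scene","top")]
cv2.imwrite("pics/e.png",np.hstack([cv2.resize(ps[0]["color"][140:220,200:300],(450,360),interpolation=cv2.INTER_CUBIC),cv2.resize(ps[1]["color"][190:250,250:308],(348,360),interpolation=cv2.INTER_CUBIC)]))
E
```

```text
[ 0.51535771 -0.05749168  0.16313166] [ 0.2 -0.5 -6.2] [-1.37 -0.1  -0.02] 0.0435600800785436
tilt 70.67892416415982
```

View pics/e.png

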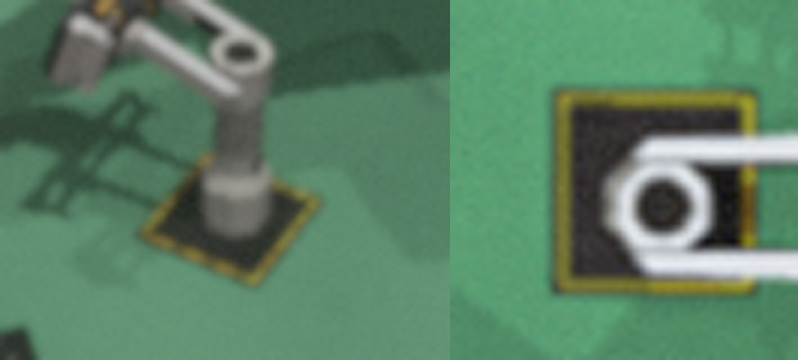

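The scene crop shows the torch nearly upright, with its head at (237,205) in the middle of the mat. The top crop shows the tail ring at (662,207), inside the mat outline (555–757). I'll settle it the last degree and lower it slightly.

move_arm(increments=[[0.35,-0.04,0,-0.04,0,0.015,0],[0.35,-0.04,0,-0.03,0,0.015,0],[0.35,0,0,0,0,0,0],[0.35,0,0,0,0,0,0]])

```text
time_s: 19.5
ee_pos: [0.5156, -0.0628, 0.1626]
eef_rot: [3.129, -1.268, 1.583]
force: [-3.0, -1.9, 9.9]
grip_width: 0.0438
grip_force: 35.0
```

```bash
python3 s2.py
```

```text
[ 0.51555176 -0.06283357  0.16256469] [-3.  -1.9  9.9] [1.23 0.16 0.41] 0.04377263750527265
tilt 72.66999844868664
```

move_arm(increments=[[0.5,0,0,0,0,0,0],[0.6,0,0,0,0,0,0],[0.8,0,0,0,0,0,0],[1,0,0,0,0,0,0],[1,0,0,0,0,0,0],[1,0,0,0,0,0,0],[1,0,0,-0.1,0,0,0],[1,0,0,-0.2,0,0,0],[1,0,0,-0.3,0,0,0],[1,0,0,-0.4,0,0,0],[1,0,0,-0.5,0,0,0],[1,0,0,-0.5,0,0,0],[1,0,0,-0.5,0,0,0],[1,0,0,0,0,0,0]])

```text
time_s: 20.9
ee_pos: [0.5152, -0.1852, 0.1993]
eef_rot: [3.13, -1.264, 1.579]
force: [-0.5, 0.1, -0.4]
grip_width: 0.0941
grip_force: 0.0
```

Run:
```python
from k import *
print(cur()[0])
ps=[ctrl.camera(n) for n in("scene","top")]
PM=[(p,c[0]["mask"]) for p in ps for c in [ctrl.cut_out("torch_centre",p)] if c]
def T(v):
    t=np.eye(4); t[:3,:3]=(R.from_rotvec([v[2],v[3],0])*R.from_euler('x',np.pi)).as_matrix(); t[:3,3]=[v[0],v[1],.0955]; return t
v0=np.array([.515,-.076,0,0]); sx=np.vstack([v0,v0+np.diag([.01,.01,.05,.05])])
g=minimize(lambda v:-sum(iou(p,T(v),M) for p,M in PM)/len(PM),v0,method="Nelder-Mead",options=dict(initial_simplex=sx,maxiter=120)); print(len(PM),g.x,g.fun)
cv2.imwrite("pics/f.png",np.hstack([cv2.resize(ps[0]["color"][110:290,130:400],(450,300)),cv2.resize(ps[1]["color"][190:250,250:308],(290,300),interpolation=cv2.INTER_CUBIC)]))
```

```text
[ 0.51524408 -0.18518724  0.19934408]
2 [ 0.51679727 -0.07597583 -0.01890764 -0.00341941] -0.9016262183587598
```

View pics/f.png

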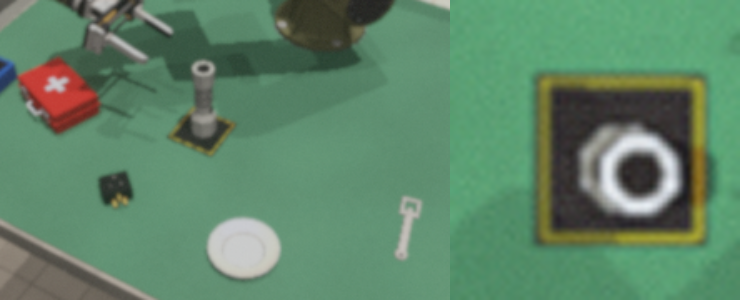

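The scene crop shows the torch standing on its lens at (203,130) on the mat, clear of the gripper, with the other items where they were. The top crop shows the head at (615,165), well inside the mat. The fitted position is (0.517, -0.076), upright.

```bash
python3 -c "
from station import ctrl
print(ctrl.hand_in())"
```

```text
the job is handed in; nothing more can be done
None
```

I handed the job in at about 21 s: the torch stands upright on its lens about 6 mm from the mat's centre, with the gripper clear of it and the other four items where they were. Early in the second tip the wrist briefly read nearly the torch's full weight (5.6 N), so the lens may have hovered about a millimetre for an instant before I lowered it.

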